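# Put the casserole on keep-warm

## Task

Put the covered casserole on keep-warm at the twin hob: press the mains rocker in the middle of the panel over to on (push its raised rear half right home), then press the round on/off key of the plate the casserole stands on and keep it in for two seconds, and then press that same plate's oblong keep-warm key fully in and let it spring back. Press no other key, none before the mains is on, and leave the pots and the things beside the hob where they stand.

Things in the scene. Friction and masses are not known exactly. Their poses are not given: they have to be found in the camera images.
- hob: Twin induction hob, 600 mm wide (y), 390 deep (x), 70 high, fixed. Origin: centre of its underside; x to its rear, y to the cook's left. The cook stands at the robot's side. Its front 100 mm is a steel panel sloping 0.2 rad down to the cook: four black keys for the left plate on the left, four for the right plate on the right, in the same order, one row, 52 mm apart; mains rocker in the middle.
- casserole: Covered steel casserole, 206 mm across the lid, 95 mm high with its black lid knob, two loop handles, about 2.4 kg, loose (lid fixed to it). Stands on the left or the right plate, a ring 200 mm across on the hob's black top centred 145 mm left or right of its middle (y in the hob's frame above or below 0). Origin: centre of its underside.
- saucepan: Open empty steel saucepan, 174 mm across, 70 mm high, with one long black handle (along its +x) reaching 245 mm from its centre, loose. Stands on the other plate. Origin: centre of its underside.
- tongs: Serving tongs, 275 x 50 x 18 mm, lying loose on the counter to the right of the hob. Origin: middle, on the counter; x along them.
- fuel_can: Low round fuel can, 84 mm across, 58 mm high, loose on the counter to the left of the hob. Origin: centre of its underside.
- mains (a joint): Mains rocker: black dished cap, 46 mm front to back, 24 wide, hinged across its middle, in a bezel 56 x 34 x 3 mm. 0 rad = off (at the start: front half in line with the panel, rear half up), 0.32 = on (rear half in line, front half up). It does not snap: it turns stiffly (2 to 3 N on the rear half) and stays where it is left, so push it right home, until it goes solid.
- mains_rear_half (a point): On the face of the rocker's rear half, the one to push for on, 14 mm from the hinge line; its outer end lies 9 mm farther back. Off, it stands 13 mm above the panel (outer end 16), on, 9 mm. Moves with the rocker; when off its axes are x to the rear up the panel's slope, y to the cook's left, z square out of the panel.
- left_onoff (a joint): Travel of the left plate's on/off key: 0 = up, 0.005 m = fully in, square to the panel; springs back when let go. Starts to move at about 2.2 N, fully in at 5 N.
- left_onoff_top (a point): Centre of the top of the left plate's round on/off key, 26 mm across, marked with a broken ring and bar; leftmost of its four keys. Black plastic; its top stands 10 mm above the panel when up, 5 mm when fully in. Axes: x to the rear up the panel's slope, y to the cook's left along the panel, z square out of the panel.
- left_minus (a joint): Travel of the left plate's minus key: 0 = up, 0.005 m = fully in, square to the panel; springs back when let go. Starts to move at about 2.2 N, fully in at 5 N.
- left_minus_top (a point): Centre of the top of the left plate's small square minus key, 18 x 18 mm, marked with a bar; second from the left. Black plastic; its top stands 10 mm above the panel when up, 5 mm when fully in. Axes: x to the rear up the panel's slope, y to the cook's left along the panel, z square out of the panel.
- left_plus (a joint): Travel of the left plate's plus key: 0 = up, 0.005 m = fully in, square to the panel; springs back when let go. Starts to move at about 2.2 N, fully in at 5 N.
- left_plus_top (a point): Centre of the top of the left plate's small square plus key, 18 x 18 mm, marked with a cross; third from the left. Black plastic; its top stands 10 mm above the panel when up, 5 mm when fully in. Axes: x to the rear up the panel's slope, y to the cook's left along the panel, z square out of the panel.
- left_warm (a joint): Travel of the left plate's keep-warm key: 0 = up, 0.005 m = fully in, square to the panel; springs back when let go. Starts to move at about 2.2 N, fully in at 5 N.
- left_warm_top (a point): Centre of the top of the left plate's oblong keep-warm key, 38 mm along the panel by 18 mm, marked with three wavy lines; rightmost of its four keys. Black plastic; its top stands 10 mm above the panel when up, 5 mm when fully in. Axes: x to the rear up the panel's slope, y to the cook's left along the panel, z square out of the panel.
- right_onoff (a joint): Travel of the right plate's on/off key: 0 = up, 0.005 m = fully in, square to the panel; springs back when let go. Starts to move at about 2.2 N, fully in at 5 N.
- right_onoff_top (a point): Centre of the top of the right plate's round on/off key, 26 mm across, marked with a broken ring and bar; leftmost of its four keys. Black plastic; its top stands 10 mm above the panel when up, 5 mm when fully in. Axes: x to the rear up the panel's slope, y to the cook's left along the panel, z square out of the panel.
- right_minus (a joint): Travel of the right plate's minus key: 0 = up, 0.005 m = fully in, square to the panel; springs back when let go. Starts to move at about 2.2 N, fully in at 5 N.
- right_minus_top (a point): Centre of the top of the right plate's small square minus key, 18 x 18 mm, marked with a bar; second from the left. Black plastic; its top stands 10 mm above the panel when up, 5 mm when fully in. Axes: x to the rear up the panel's slope, y to the cook's left along the panel, z square out of the panel.
- right_plus (a joint): Travel of the right plate's plus key: 0 = up, 0.005 m = fully in, square to the panel; springs back when let go. Starts to move at about 2.2 N, fully in at 5 N.
- right_plus_top (a point): Centre of the top of the right plate's small square plus key, 18 x 18 mm, marked with a cross; third from the left. Black plastic; its top stands 10 mm above the panel when up, 5 mm when fully in. Axes: x to the rear up the panel's slope, y to the cook's left along the panel, z square out of the panel.
- right_warm (a joint): Travel of the right plate's keep-warm key: 0 = up, 0.005 m = fully in, square to the panel; springs back when let go. Starts to move at about 2.2 N, fully in at 5 N.
- right_warm_top (a point): Centre of the top of the right plate's oblong keep-warm key, 38 mm along the panel by 18 mm, marked with three wavy lines; rightmost of its four keys. Black plastic; its top stands 10 mm above the panel when up, 5 mm when fully in. Axes: x to the rear up the panel's slope, y to the cook's left along the panel, z square out of the panel.

How it is judged (in metres and radians):
On the way, in this order (a step that is already met when the one before it is completed fails the run):
1. the mains rocker is over to on (value of joint mains above 0.24 rad), for 0.2 s.
2. the round on/off key of the casserole's plate is in (3.5 mm or more of 5) for 1.5 s on end, its keep-warm key up, mains on (((y of casserole in the frame of hob above 0 m and value of joint mains above 0.24 rad and value of joint left_onoff above 0.0035 m and value of joint left_warm below 0.0025 m) or (y of casserole in the frame of hob below 0 m and value of joint mains above 0.24 rad and value of joint right_onoff above 0.0035 m and value of joint right_warm below 0.0025 m))), for 1.5 s.
3. the keep-warm key of the casserole's plate is in (3.5 mm or more of 5), its on/off key up again, mains on (((y of casserole in the frame of hob above 0 m and value of joint mains above 0.24 rad and value of joint left_warm above 0.0035 m and value of joint left_onoff below 0.0025 m) or (y of casserole in the frame of hob below 0 m and value of joint mains above 0.24 rad and value of joint right_warm above 0.0035 m and value of joint right_onoff below 0.0025 m))), for 0.05 s.
At the end, for the whole second after the job is handed in: The mains rocker is on (0.24 rad or more of 0.32), all eight keys are up again (within 1.5 mm), and the casserole, saucepan, tongs and fuel can are within 20 mm of where they stood (value of joint mains above 0.24 rad and value of joint each of left_onoff, left_minus, left_plus, left_warm, right_onoff, right_minus, right_plus, right_warm below 0.0015 m and distance of each of casserole, saucepan, tongs, fuel_can from where it was at the start of the episode below 0.02 m); the robot touches nothing.
It fails at once if a key is pressed (2.5 mm or more) while the mains is still off (value of joint mains below 0.16 rad and value of joint any of left_onoff, left_minus, left_plus, left_warm, right_onoff, right_minus, right_plus, right_warm above 0.0025 m).
It fails at once if a minus or plus key is pressed (2.5 mm or more) (value of joint any of left_minus, left_plus, right_minus, right_plus above 0.0025 m).
It fails at once if the on/off or keep-warm key of the plate without the casserole is pressed (2.5 mm or more) ((y of casserole in the frame of hob above 0 m and value of joint any of right_onoff, right_warm above 0.0025 m) or (y of casserole in the frame of hob below 0 m and value of joint any of left_onoff, left_warm above 0.0025 m)).
It fails at once if a pot or a thing beside the hob is lifted, carried or pushed more than 20 mm (distance of any of casserole, saucepan, tongs, fuel_can from where it was at the start of the episode above 0.02 m).
It also fails if it takes over 43 s, if anything falls off the work surface, if the arm or the gripper's body presses on something with over 40 N, if the wrist force passes 120 N, or if a joint passes its speed limit or range.

## Robot

A 6-joint arm with a two-finger parallel gripper is mounted at the origin on the work surface. World frame = base frame: x ahead of the robot, y to its left, z up, the work surface at z = 0. Lengths are in mm, angles in rad, forces in N, time in s.
With the tool pointing down it reaches from about 350 to 975 mm from the base axis. Payload 17.4 kg.
Tool frame: the origin (TCP) lies on the mounting face of the last link; the fingertips stand 173 mm ahead of it and the grasp point (between the pads) lies 155 mm ahead of it; z points along the fingers, y is the line along which they close (so a half turn about z gives the same grasp; the last joint's range is limited). The gripper opens to 85 mm and grips with 20 to 120 N. Pads are 22 mm wide; open, the fingers measure 114 mm over their backs; the gripper's body (76 mm by 85 mm) begins 54 mm behind the grasp point. The pads swing forward as they close: fully open they stand 13 mm farther back than shut.
Start: joints at [-1.279, 0.116, 1.442, -0, 1.584, -0.038], TCP at [218.592, -638.633, 404.703] pointing down, gripper open.
Joint ranges: [-2.83, 2.83], [-0.83, 2.19], [0.07, 2.5], [-1.14, 4.28], [0.01, 3], [-2.97, 2.97]. Speed limits (rad/s): [1.89, 1.89, 2.22, 3.14, 3.14, 3.14].

## Interface

Orientations are given as a 3x3 rotation matrix whose columns are the frame's x, y, z axes.
In Python, from bench import read_state, snapshot, get_calibration, close_job gives the robot as it stands.
- The arm moves only by the tool move_arm, never from a script. Its arguments are lists of equal length, an entry for each row: "offset": the shift along the tool's x, y, z in mm, a list of three; "twist": the turn about the tool's z in degrees. A call has 1 to 12 rows; each row shifts and turns the commanded pose from where the row before left it, along the tool's axes as they then stand; what a row does not reach is not made up. A row lasts 1/12 s, in which the tool goes at most 41.7 mm and 7.16 degrees, less where a joint would pass 70% of its speed; a pose out of reach is approached as far as the arm can. A call is refused whole if a number of a shift passes 41.7 or a number of a turn 7.16, either way. A call with a gripper value outside its range is refused whole. "jaw" is the gripper's target within -1 to 1 (fully open at 1, half-way at 0, shut at -1), set as the call begins (left out, the last holds). The fingers move at their own pace and stop on an object; the grip force is fixed at half the most. Time passes only in rows, so rows that do not move let the fingers close. It gives the time, the measured TCP pose, the force, the opening and the grip force at its end, in the units of the state.
- read_state(): the state, without advancing time (a new reading comes with each control period).
- snapshot(name): name is "scene" or "top"; returns (picture, depth): 420x560x3 uint8, blue, green, red; 420x560 float32, mm along the optical axis (not along the pixel's ray), 0 where there is no reading.
- get_calibration(name): a dict with "fx", "fy", "cx", "cy" (pixels), "R" (3x3) and "t" (3): a world point X has camera coordinates R X + t. Camera axes: x right, y down, z forward; pixel columns grow to the right and rows downward; lengths in mm; the calibration is good to about 2 mm. A picture is of the moment at which its call begins. get_calibration takes no time and is no camera call.
- close_job(): hands the job in; it is judged then, once.
The state is a dict: "time_s": time; "q": joint angles; "joint_velocities": joint speeds; "joint_torque": joint torques, N m; "tool_pos": TCP position; "tcp_rot": TCP orientation; "ft_force": force on the tool from outside, world axes, zero at the start; "moment": the same for the moment, N m; "grip_width": finger opening in mm; "grasp_force": force on a finger pad.
Only numpy, scipy, OpenCV 4.12 (cv2) and the standard library are available. Lean on these libraries where they do the work, as an engineer would, in place of code of your own. Each camera call takes 0.05 s, during which the arm holds its last target. There are 200 camera calls.

## Working session

There is one attempt and no reset: what is moved stays moved. The work goes in short steps, Python scripts to look and compute and a tool call to move; the robot and the scene stay as the last step left them, time stands still between calls to the robot, and variables do not carry over. Pictures are saved under pics/ and viewed, at most 10 in all, crops included, and the job is handed in when it is done.

Besides the shell and the picture viewer there is one more tool, called after "Request:" in YAML: its name, and indented under it one key for each argument. move_arm: Moves the arm, as the interface text tells. Its arguments: {"type":"object","properties":{"offset":{"type":"array","items":{"type":"array","items":{"type":"number"}}},"twist":{"type":"array","items":{"type":"number"}},"jaw":{"type":"number"}},"required":["offset","twist"]}

```bash
mkdir -p pics; python3 - <<'E'
from bench import *
import cv2,numpy as np
for n in("top","scene"):
    p,d=snapshot(n); cv2.imwrite(f"pics/{n}0.png",p); np.savez(f"{n}0.npz",p=p,d=d)
    c=get_calibration(n); print(n,{k:np.round(v,3).tolist() for k,v in c.items()})
s=read_state(); print(s["tool_pos"],s["tcp_rot"],s["time_s"],s["grip_width"])
E
```

```text
top {'fx': 433.169, 'fy': 433.169, 'cx': 277.596, 'cy': 213.737, 'R': [[0.027, -1.0, 0.002], [-0.997, -0.027, -0.069], [0.069, -0.0, -0.998]], 't': [-34.193, 623.847, 1189.684]}
scene {'fx': 392.424, 'fy': 392.424, 'cx': 280.099, 'cy': 207.387, 'R': [[-0.616, 0.787, -0.005], [0.612, 0.475, -0.632], [-0.496, -0.393, -0.775]], 't': [369.586, -345.34, 1474.701]}
[ 218.59144468 -638.62528898  404.0306596 ] [[ 9.46100219e-01  3.23873865e-01 -3.08878651e-04]
 [ 3.23874011e-01 -9.46099711e-01  9.80292280e-04]
 [ 2.52610464e-05 -1.02749251e-03 -9.99999472e-01]] 0.1 85.6389559039639
```

View pics/top0.png

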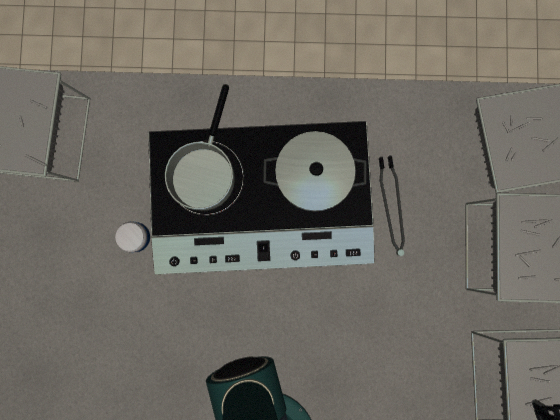

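View pics/scene0.png

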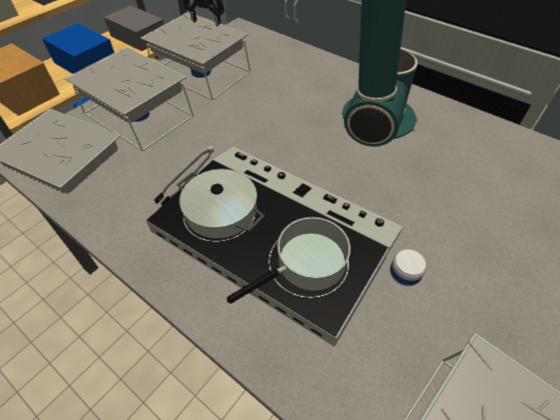

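The casserole stands on the right plate (image right of the hob). The right keys run from on/off (295,255) to keep-warm (353,253), and the rocker is at (263,250). Next I'll measure them.

```bash
cat > h.py <<'E'
from bench import *
import cv2,numpy as np
def deproj(c,u,v,z):
    pc=np.stack([(u-c["cx"])/c["fx"]*z,(v-c["cy"])/c["fy"]*z,z],-1)
    return (pc-c["t"])@c["R"]
def ray(c,u,v,n,d):  # hit plane n.X=d
    o=-c["R"].T@c["t"]; r=c["R"].T@np.array([(u-c["cx"])/c["fx"],(v-c["cy"])/c["fy"],1.])
    return o+r*(d-n@o)/(n@r)
E
python3 - <<'E'
from h import *
f=np.load("top0.npz");p,d=f["p"],f["d"];c=get_calibration("top")
g=p.min(2)
# panel plane from bright pixels
m=np.zeros(g.shape,bool);m[238:270,158:370]=True
m&=(g>130)&(d>0)
v,u=np.nonzero(m);X=deproj(c,u,v,d[v,u]);
for _ in range(3):
    A=np.c_[X[:,:2],np.ones(len(X))];k=np.linalg.lstsq(A,X[:,2],rcond=None)[0];r=X[:,2]-A@k;X=X[abs(r)<3*max(r.std(),.5)]
print("plane",k,r.std(),len(X))
L=np.hypot(1,np.hypot(*k[:2]));n=np.array([-k[0],-k[1],1])/L;d0=k[2]/L
print("slope",np.arctan(np.hypot(*k[:2])),"yaw",np.degrees(np.arctan2(k[1],k[0])))
roi=np.zeros_like(g);roi[240:268,160:366]=255
b=((g<90)&(roi>0)).astype(np.uint8)
N,l,st,ce=cv2.connectedComponentsWithStats(b,connectivity=8)
for i in range(1,N):
    if st[i,4]>15:
        print(st[i].tolist(),ce[i].round(1),ray(c,*ce[i],n,d0+10).round(1))
E
python3 -c "
import cv2;p=cv2.imread('pics/top0.png');cv2.imwrite('pics/crop.png',cv2.resize(p[228:280,150:380],None,fx=3.4,fy=3.4,interpolation=2))"
```

```text
plane [ 2.02398121e-01  1.43997758e-02 -5.02952359e+01] 2.2147619581813767 5017
slope 0.2001917919557919 yaw 4.069496977981438
[194, 240, 30, 6, 148] [208. 242.] [540.5 166.4  71.7]
[257, 240, 13, 22, 265] [263.1 250.2] [522.6  19.   65.9]
[346, 248, 15, 9, 96] [352.7 252. ] [ 524.1 -221.5   62.8]
[290, 250, 10, 11, 74] [294.9 254.8] [512.5 -66.6  62.7]
[311, 251, 7, 7, 49] [314. 254.] [ 516.1 -117.8   62.7]
[330, 250, 8, 8, 52] [333.1 253.1] [ 519.8 -169.    62.7]
[225, 255, 15, 8, 99] [232.1 258.1] [499.2 101.5  62.4]
[169, 256, 11, 11, 81] [174. 261.] [487.3 257.   62.2]
[190, 257, 8, 7, 53] [193.3 260. ] [491.2 205.4  62.3]
[209, 256, 8, 7, 52] [212.7 259. ] [495.3 153.6  62.4]
```

View pics/crop.png

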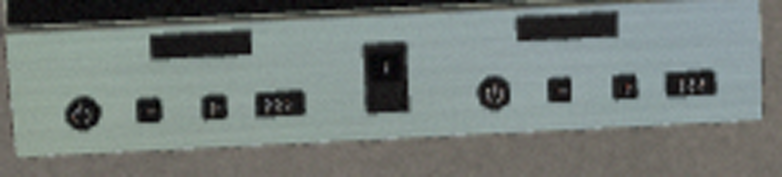

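Pose found: hob yaw is about 4.4°, the rear half of the rocker is at about (538, 20), on/off at (512.5, -67) and keep-warm at (524, -221.5). I'll close the jaw, turn +14.5° and move over.

Request:
move_arm:
  jaw: -1
  offset:
    - [0,0,0]
    - [0,0,0]
    - [0,0,0]
    - [15,-26,0]
    - [15,-26,0]
    - [15,-26,0]
    - [15,-26,0]
    - [15,-26,0]
    - [15,-26,0]
    - [15,-26,0]
    - [15,-26,0]
    - [15,-26,0]
  twist: [5,5,4.5,0,0,0,0,0,0,0,0,0]

```text
time_s: 1.1
tool_pos: [335.6, -393.6, 404.4]
tcp_rot: [[0.997, 0.077, -0.0], [0.077, -0.997, 0.0], [-0.0, -0.0, -1.0]]
ft_force: [0.4, -1.0, 0.8]
grip_width: 0.0
grasp_force: 0.0
```

Request:
move_arm:
  offset:
    - [16,-28,0]
    - [16,-28,0]
    - [16,-28,0]
    - [16,-28,0]
    - [16,-28,0]
    - [16,-28,0]
    - [16,-28,0]
    - [16,-28,0]
    - [16,-28,0]
    - [16,-28,0]
    - [16,-28,0]
    - [0,0,0]
  twist: [0,0,0,0,0,0,0,0,0,0,0,0]

```text
time_s: 2.1
tool_pos: [488.4, -70.7, 404.3]
tcp_rot: [[0.997, 0.08, -0.0], [0.08, -0.997, 0.001], [-0.0, -0.001, -1.0]]
ft_force: [0.3, -1.3, -0.3]
grip_width: 0.0
grasp_force: 0.0
```

Request:
move_arm:
  offset:
    - [14.2,-21.6,0]
    - [14.2,-21.6,0]
    - [14.2,-21.6,0]
    - [14.2,-21.6,0]
    - [0,0,22]
    - [0,0,22]
    - [0,0,22]
    - [0,0,22]
    - [0,0,22]
    - [0,0,20]
    - [0,0,0]
    - [0,0,0]
  twist: [0,0,0,0,0,0,0,0,0,0,0,0]

```text
time_s: 3.1
tool_pos: [537.0, 16.0, 274.2]
tcp_rot: [[0.997, 0.077, -0.002], [0.077, -0.997, -0.0], [-0.002, -0.0, -1.0]]
ft_force: [-1.0, 0.7, 0.9]
grip_width: 0.1
grasp_force: 0.0
```

```bash
python3 - <<'E'
from h import *
p,d=snapshot("scene"); c=get_calibration("scene")
s=read_state(); print(s["tool_pos"],s["ft_force"])
tip=s["tool_pos"]+s["tcp_rot"]@[0,0,173]
for X in (tip,[538,20.2,72]):
    q=c["R"]@X+c["t"]; print(q[0]/q[2]*c["fx"]+c["cx"],q[1]/q[2]*c["fy"]+c["cy"])
cv2.imwrite("pics/s1.png",cv2.resize(p[110:260,210:410],None,fx=4,fy=4,interpolation=2))
E
```

```text
[537.2935566   15.9633391  275.51845609] [0.93767159 0.43213359 1.18167388]
297.752002813694 181.57156210936517
298.4681019351222 189.51262927109096
```

View pics/s1.png

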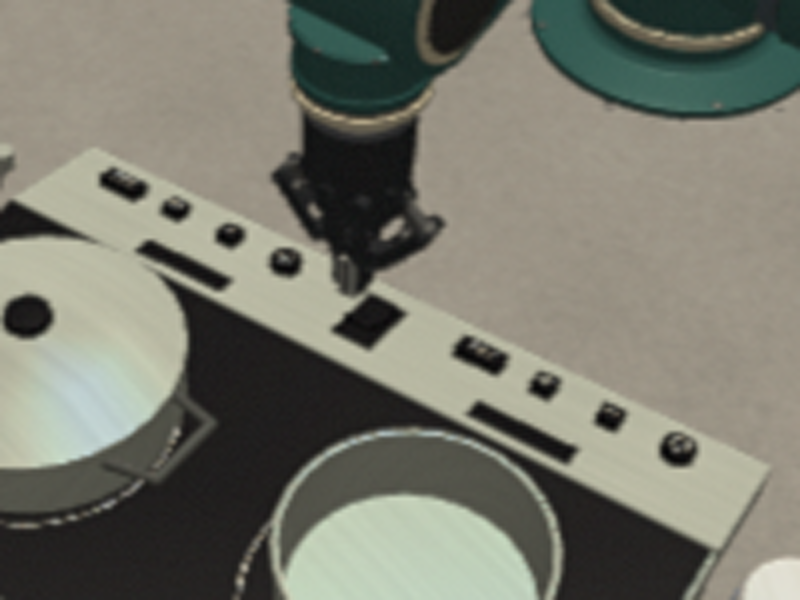

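The fingertip appears at full-frame pixel (297,183), which matches a 173 mm tool. The rocker is just below it. I'll shift slightly and descend.

Request:
move_arm:
  offset:
    - [1.5,-4,0]
    - [0,0,8]
    - [0,0,8]
    - [0,0,4]
    - [0,0,2]
    - [0,0,2]
    - [0,0,1]
    - [0,0,1]
    - [0,0,1]
    - [0,0,1]
    - [0,0,0]
    - [0,0,0]
  twist: [0,0,0,0,0,0,0,0,0,0,0,0]

```text
time_s: 4.15
tool_pos: [538.5, 20.2, 247.1]
tcp_rot: [[0.997, 0.077, 0.001], [0.077, -0.997, -0.0], [0.001, 0.0, -1.0]]
ft_force: [2.2, -0.0, 3.5]
grip_width: -0.1
grasp_force: 1.7
```

Request:
move_arm:
  offset:
    - [0,0,1]
    - [0,0,1]
    - [0,0,1]
    - [0,0,0]
    - [0,0,0]
  twist: [0,0,0,0,0]

```text
time_s: 4.57
tool_pos: [538.2, 20.2, 243.3]
tcp_rot: [[0.997, 0.077, -0.001], [0.077, -0.997, -0.0], [-0.001, -0.0, -1.0]]
ft_force: [0.4, 0.3, 0.7]
grip_width: -0.1
grasp_force: 0.5
```

Request:
move_arm:
  offset:
    - [0,0,1]
    - [0,0,0.5]
    - [0,0,0.5]
    - [0,0,0]
    - [0,0,0]
  twist: [0,0,0,0,0]

```text
time_s: 4.98
tool_pos: [538.4, 20.2, 242.3]
tcp_rot: [[0.997, 0.077, 0.0], [0.077, -0.997, 0.0], [0.0, 0.0, -1.0]]
ft_force: [-2.9, 0.5, 10.0]
grip_width: 0.2
grasp_force: 4.8
```

Request:
move_arm:
  offset:
    - [0,0,0.5]
    - [0,0,0.5]
    - [0,0,0.5]
    - [0,0,0]
    - [0,0,0]
    - [0,0,0]
  twist: [0,0,0,0,0,0]

```text
time_s: 5.48
tool_pos: [538.5, 20.2, 241.9]
tcp_rot: [[0.997, 0.077, 0.001], [0.077, -0.997, -0.0], [0.001, 0.0, -1.0]]
ft_force: [-8.2, -0.1, 21.5]
grip_width: -0.4
grasp_force: 10.9
```

It has gone solid at 21 N. I'll lift and go over the right on/off key.

Request:
move_arm:
  offset:
    - [0,0,-8]
    - [0,0,-12]
    - [0,0,-12]
    - [-8,21,0]
    - [-8,21,0]
    - [-8,21,0]
    - [-8.6,21.5,0]
    - [0,0,0]
    - [0,0,0]
  twist: [0,0,0,0,0,0,0,0,0]

```text
time_s: 6.23
tool_pos: [512.1, -67.3, 273.0]
tcp_rot: [[0.997, 0.075, 0.001], [0.075, -0.997, -0.0], [0.001, 0.0, -1.0]]
ft_force: [0.6, 0.5, 0.7]
grip_width: 0.1
grasp_force: 0.0
```

```bash
python3 - <<'E'
from h import *
p,d=snapshot("scene"); c=get_calibration("scene")
s=read_state(); print(s["tool_pos"],s["ft_force"])
cv2.imwrite("pics/s2.png",cv2.resize(p[130:230,220:350],None,fx=6,fy=6,interpolation=2))
E
```

```text
[512.33665628 -66.64226161 272.8228491 ] [0.45544608 0.85542889 0.46262248]
```

View pics/s2.png

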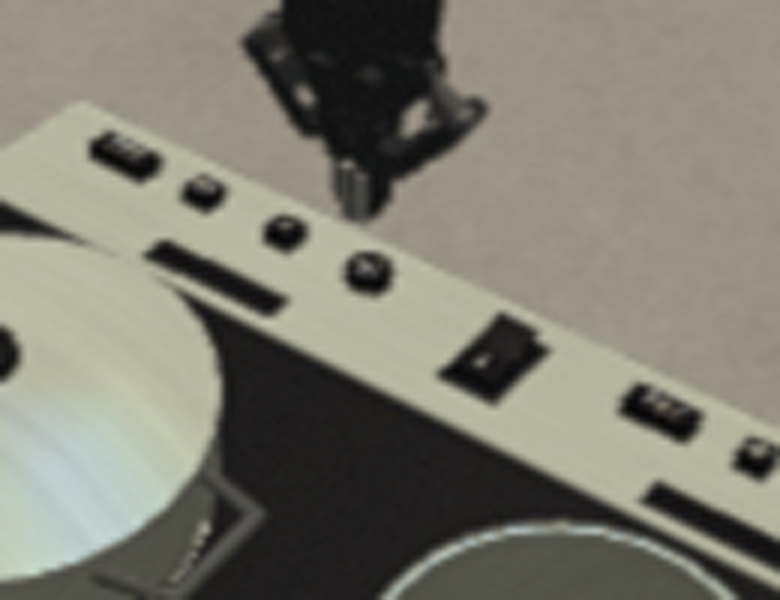

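The rocker's front half is now raised (500,320), so the mains is on. The tip hangs above the round key (368,268). Now the press.

Request:
move_arm:
  offset:
    - [0,0,10]
    - [0,0,10]
    - [0,0,8]
    - [0,0,4]
    - [0,0,2]
    - [0,0,1.5]
    - [0,0,1.5]
    - [0,0,1]
    - [0,0,0]
    - [0,0,0]
  twist: [0,0,0,0,0,0,0,0,0,0]

```text
time_s: 7.12
tool_pos: [512.4, -66.5, 234.6]
tcp_rot: [[0.997, 0.077, 0.001], [0.077, -0.997, 0.0], [0.001, -0.0, -1.0]]
ft_force: [-0.8, 2.6, 4.3]
grip_width: -0.2
grasp_force: 1.9
```

Request:
move_arm:
  offset:
    - [0,0,1]
    - [0,0,0.5]
    - [0,0,0.5]
    - [0,0,0]
  twist: [0,0,0,0]

```text
time_s: 7.45
tool_pos: [512.5, -66.6, 232.6]
tcp_rot: [[0.997, 0.077, 0.001], [0.077, -0.997, -0.0], [0.001, 0.0, -1.0]]
ft_force: [0.8, 3.0, 5.0]
grip_width: 0.2
grasp_force: 2.7
```

Request:
move_arm:
  offset:
    - [0,0,0.5]
    - [0,0,0.5]
    - [0,0,0]
  twist: [0,0,0]

```text
time_s: 7.7
tool_pos: [512.6, -66.6, 232.3]
tcp_rot: [[0.997, 0.077, 0.002], [0.077, -0.997, -0.0], [0.002, 0.0, -1.0]]
ft_force: [-3.4, 4.2, 13.8]
grip_width: -0.1
grasp_force: 6.9
```

Bottomed out at 14 N. Holding.

Request:
move_arm:
  offset:
    - [0,0,0]
    - [0,0,0]
    - [0,0,0]
    - [0,0,0]
    - [0,0,0]
    - [0,0,0]
    - [0,0,0]
    - [0,0,0]
    - [0,0,0]
    - [0,0,0]
    - [0,0,0]
    - [0,0,0]
  twist: [0,0,0,0,0,0,0,0,0,0,0,0]

```text
time_s: 8.7
tool_pos: [512.6, -66.6, 232.3]
tcp_rot: [[0.997, 0.077, 0.002], [0.077, -0.997, -0.0], [0.002, 0.0, -1.0]]
ft_force: [-3.3, 3.4, 13.1]
grip_width: 0.1
grasp_force: 6.9
```

Request:
move_arm:
  offset:
    - [0,0,0]
    - [0,0,0]
    - [0,0,0]
    - [0,0,0]
    - [0,0,0]
    - [0,0,0]
    - [0,0,0]
    - [0,0,0]
    - [0,0,0]
    - [0,0,0]
    - [0,0,0]
    - [0,0,0]
  twist: [0,0,0,0,0,0,0,0,0,0,0,0]

```text
time_s: 9.7
tool_pos: [512.6, -66.6, 232.3]
tcp_rot: [[0.997, 0.077, 0.002], [0.077, -0.997, -0.0], [0.002, 0.0, -1.0]]
ft_force: [-2.2, 4.0, 13.9]
grip_width: 0.2
grasp_force: 6.9
```

Request:
move_arm:
  offset:
    - [0,0,-8]
    - [0,0,-14]
    - [0,0,-14]
    - [0,26,0]
    - [0,26,0]
    - [0,26,0]
    - [0,26,0]
    - [0,26,0]
    - [-0.6,25.3,0]
    - [0,0,0]
    - [0,0,0]
  twist: [0,0,0,0,0,0,0,0,0,0,0]

```text
time_s: 10.62
tool_pos: [523.4, -222.5, 266.8]
tcp_rot: [[0.997, 0.075, -0.001], [0.075, -0.997, 0.0], [-0.001, -0.0, -1.0]]
ft_force: [-0.7, 0.1, -0.8]
grip_width: -0.1
grasp_force: 0.0
```

```bash
python3 - <<'E'
from h import *
p,d=snapshot("scene")
s=read_state(); print(s["tool_pos"],s["ft_force"])
cv2.imwrite("pics/s3.png",cv2.resize(p[110:210,200:330],None,fx=6,fy=6,interpolation=2))
E
```

```text
[ 523.412715   -221.68414616  266.8170564 ] [ 0.65033858  0.31293644 -0.27221195]
```

View pics/s3.png

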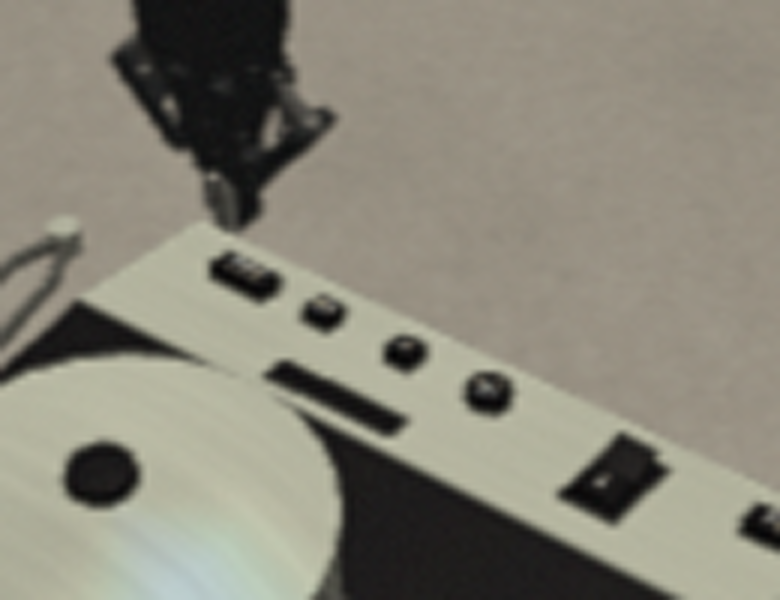

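The tip hangs above the oblong key (245,272), the on/off key is up again, and the rocker is still on. Now the press.

Request:
move_arm:
  offset:
    - [0,0,10]
    - [0,0,10]
    - [0,0,5]
    - [0,0,2]
    - [0,0,2]
    - [0,0,1.5]
    - [0,0,1]
    - [0,0,1]
    - [0,0,0]
    - [0,0,0]
  twist: [0,0,0,0,0,0,0,0,0,0]

```text
time_s: 11.5
tool_pos: [523.7, -221.4, 235.1]
tcp_rot: [[0.997, 0.077, 0.001], [0.077, -0.997, -0.0], [0.001, 0.0, -1.0]]
ft_force: [0.4, 1.3, 3.8]
grip_width: 0.0
grasp_force: 1.7
```

Request:
move_arm:
  offset:
    - [0,0,1]
    - [0,0,0.5]
    - [0,0,0.5]
    - [0,0,0]
    - [0,0,0]
  twist: [0,0,0,0,0]

```text
time_s: 11.92
tool_pos: [523.7, -221.5, 232.9]
tcp_rot: [[0.997, 0.077, 0.001], [0.077, -0.997, -0.0], [0.001, 0.0, -1.0]]
ft_force: [1.9, 1.2, 5.0]
grip_width: 0.2
grasp_force: 2.3
```

Request:
move_arm:
  offset:
    - [0,0,0.5]
    - [0,0,0.5]
    - [0,0,0.3]
    - [0,0,0]
    - [0,0,0]
  twist: [0,0,0,0,0]

```text
time_s: 12.33
tool_pos: [523.8, -221.5, 232.3]
tcp_rot: [[0.997, 0.077, 0.001], [0.077, -0.997, -0.0], [0.001, 0.001, -1.0]]
ft_force: [-0.4, 2.7, 10.4]
grip_width: 0.1
grasp_force: 5.4
```

Bottomed out at 10 N, so I'll lift clear.

Request:
move_arm:
  offset:
    - [0,0,-8]
    - [0,0,-20]
    - [0,0,-25]
    - [0,0,-25]
    - [0,0,-25]
    - [0,0,-25]
    - [-25,0,0]
    - [-25,0,0]
    - [-25,0,0]
    - [0,0,0]
    - [0,0,0]
  twist: [0,0,0,0,0,0,0,0,0,0,0]

```text
time_s: 13.25
tool_pos: [448.0, -227.3, 359.6]
tcp_rot: [[0.997, 0.075, 0.0], [0.075, -0.997, -0.001], [0.0, 0.001, -1.0]]
ft_force: [-0.1, -0.5, 0.3]
grip_width: -0.1
grasp_force: 0.0
```

```bash
python3 - <<'E'
from h import *
p,d=snapshot("scene")
s=read_state(); print(s["tool_pos"],s["ft_force"])
cv2.imwrite("pics/s4.png",p)
q=np.load("scene0.npz")["p"]
print([float(cv2.absdiff(p,q)[a:b,c:e].mean()) for a,b,c,e in((170,240,180,270),(215,300,230,355),(145,205,150,215),(245,285,390,430))])
E
```

```text
[ 448.61684419 -227.29719552  359.54134345] [ 1.15777384  0.09561837 -0.49546786]
[2.5414285714285714, 1.995450980392157, 2.6011965811965814, 2.90875]
```

View pics/s4.png

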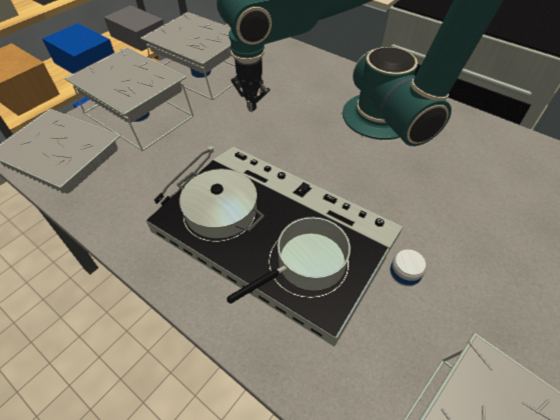

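The pots, tongs and can are where they stood, the rocker (303,189) is on, the keys are up, and the arm is clear.

```bash
python3 -c "from bench import *; print(close_job())"
```

```text
the job is handed in; nothing more can be done
None
```

The job is handed in: I pushed the mains rocker home, held the right plate's on/off key in for over 2 s, pressed its keep-warm key fully in and released it, and left nothing else moved; the interface returned no verdict.

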